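# Lock a gift into its delivery cradle

## Task

Make the gift box ready for the courier: first swing the hinged steel strap down over the box until its eye lies fully down round the stud's collar, then push the loose metal snap cap, mouth down, onto the stud until it clicks and sits fully home. Do not stop or let go after the click: finish while the robot is still pressing the cap firmly down with its fingers (a push of at least 5 N). Leave the ribbon roll, the chocolate bar and the ink pad where they are.

Things in the scene. Friction and masses are not known exactly. Their poses are not given: they have to be found in the camera images.
- cradle: Fixed pale wooden cradle, board 136 x 170 x 12 mm; a brown gift box (62 x 140 mm, top at z = 49 mm) is fixed in it. Origin: worktop level under the gift's centre; z up, x from the stud side to the hinge side, y along the gift. Strap hinge axis: parallel to y at x = 44, z = 53 mm. Stud at x = -52 mm, y = 0, on a wooden block 36 x 44 mm, top z = 50 mm. The closed strap lies along -x at y = 0.
- strap (a joint): Hinge angle of the flat steel strap (rad): 0 = closed, level over the gift, at its stop; 1.4 = nearly upright. Starts open, stays where it is left (about 1.2 N at the tab moves it). 20 mm wide, 5 mm thick; the eye (42 mm across, hole 29 mm) is centred 96 mm from the hinge axis; beyond it a tab 18 mm wide runs to 144 mm. Closed, its top is at z = 55.5 mm.
- strap_tab (a point): Middle of the upper face of the strap's end tab, 127 mm from the hinge axis (2.5 mm above the strap's mid-plane). Push here, or pinch across the 18 mm width. Its axes turn with the strap: z is normal to the upper face, -x points out along the strap.
- collar: Fixed steel collar round the stud's foot, 26 mm across. Origin: centre of its top, 56 mm above the worktop, where the cap's lip lands; z up. The stud is 13 mm thick, chamfered, 18 mm high above it; four sprung bulges (20 mm across) stand out, widest 9.5 mm above it. As the cap goes down the push rises to about 6 N, then drops (the click) and the cap is drawn down the last 6 mm.
- cap: Loose aluminium snap cap, mouth down on the worktop to the right of the cradle: a round knob 32 mm in diameter, 36 mm high, with a 36 mm flange at its mouth (lowest 6 mm); 40 to 85 g. Origin: centre of the underside, z up; home, it is at the collar's origin. Hollow 21 mm deep behind a rolled lip of 16 mm clear opening. The lip meets the stud's bulges with the origin about 12 mm above that.
- ribbon: Gold ribbon roll lying flat, 64 mm across, 20 mm high; bystander. Origin: centre of the underside.
- bar: Wrapped red chocolate bar lying flat, 62 x 164 x 12 mm; bystander. Origin: centre of the underside.
- pad: Closed ink pad tin, 57 x 87 x 16 mm; bystander. Origin: centre of the underside.
There are look-alikes about, which are no part of the job. There is more than one size of the cap; the one meant has the size given above.

How it is judged:
On the way, in this order (a step that is already met when the one before it is completed fails the run):
1. the strap is swung fully down while the cap is not yet on the stud (value of joint strap below 0.06 rad and distance between cap and collar above 0.02 m), for 0.2 s.
2. the cap has clicked past the bulges and sits home on the collar (z of cap in the frame of collar between -0.003 and 0.003 m and horizontal distance between cap and collar below 0.004 m and angle between cap's own z axis and vertical below 0.12 rad and value of joint strap below 0.06 rad), for 0.1 s.
At the end, for the whole second after the job is handed in: Strap down (below 0.06 rad); cap upright (0.12 rad) on the stud, its origin within 3 mm above or below and 4 mm sideways of the collar's origin; fingers still on the cap, pressing it onto the collar with more than 4 N through the last second; the three bystanders within 40 mm of their starts (all of step 2 and contact force between cap and collar above 4 N and contact force between the fingers and cap above 4 N and distance of each of ribbon, bar, pad from where it was at the start of the episode below 0.04 m); the arm keeps its last pose, push and grip.
It fails at once if the ribbon roll is knocked away (more than 40 mm) (distance of ribbon from where it was at the start of the episode above 0.04 m).
It fails at once if the chocolate bar is knocked away (more than 40 mm) (distance of bar from where it was at the start of the episode above 0.04 m).
It fails at once if the ink pad is knocked away (more than 40 mm) (distance of pad from where it was at the start of the episode above 0.04 m).
It also fails if it takes over 61 s, if anything falls off the work surface, if the arm or the gripper's body presses on something with over 40 N, if the wrist force passes 120 N, or if a joint passes its speed limit or range.

## Robot

A 6-joint arm with a two-finger parallel gripper is mounted at the origin on the work surface; the furniture and walls round the work are solid. World frame = base frame: x ahead of the robot, y to its left, z up, the work surface at z = 0. Lengths are in m, angles in rad, forces in N, time in s.
With the tool pointing down it reaches from about 0.35 to 0.775 m from the base axis. Payload 5.5 kg.
Tool frame: the origin (TCP) lies midway between the tips of the shut fingers; the grasp point (between the pads) lies 19 mm behind it; z points along the fingers, y is the line along which they close (so a half turn about z gives the same grasp; the last joint's range is limited). The gripper opens to 85 mm and grips with 20 to 120 N. Pads are 22 mm wide; open, the fingers measure 114 mm over their backs; the gripper's body (76 mm by 85 mm) begins 54 mm behind the grasp point. The pads swing forward as they close: fully open they stand 13 mm farther back than shut.
Start: joints at [0.992, 0.313, 0.046, 1.304, 0, 1.431], TCP at [0.244, 0.521, 0.231] pointing down, gripper open.
Joint ranges: [-2.76, 2.76], [-0.86, 1.69], [-1.03, 1.26], [-2.2, 2.34], [-1.47, 1.5], [-3.14, 3.14]. Speed limits (rad/s): [2.57, 2.57, 3.14, 3.14, 3.14, 3.14].

## Interface

Orientations are given as a unit quaternion [w, x, y, z].
In Python, from workcell import telemetry, imaging, env gives the robot as it stands. The module is installed in compiled form; this text tells all that it offers.
- The arm moves only by the tool step_arm, never from a script. Its argument "moves" is a list of rows, each a list of 3 entries, a list of its own where there are three numbers: the shift along the tool's x, y, z in mm, then the turn, a rotation vector about the tool's x, y, z in rad, then the finger opening in mm, from 0 to 85.4. A call has 1 to 8 rows; each row is the pose to reach, as a shift and turn from the pose commanded when the call began, along the tool's axes at that moment; what a row does not reach only later rows make up. A row lasts 1/12 s, in which the tool goes at most 41.7 mm and 7.16 degrees, less where a joint would pass 70% of its speed; a pose out of reach is approached as far as the arm can. A call with a gripper value outside its range is refused whole. The fingers move at their own pace and stop on an object; "grip_force" is the grip in N (left out, the last holds). Time passes only in rows, so rows that repeat a pose let the fingers close. It gives the time, the measured TCP pose, the force, the opening and the grip force at its end, in the units of the state.
- telemetry.get_state(): the state, without advancing time (a new reading comes with each control period).
- imaging.read_camera(name): name is "scene" or "top" or "wrist"; returns the picture (384x512x3 uint8, red, green, blue); there is no depth.
- imaging.camera_params(name): a dict with "camera_matrix" (3x3 intrinsics, pixels), "pose" (4x4, takes a point from camera to world coordinates). Camera axes: x right, y up, looking along -z (the intrinsics and any distortion apply to the point x, -y, -z); pixel columns grow to the right and rows downward; lengths in m; the calibration is good to about 2 mm. A picture is of the moment at which its call begins: read the wrist's pose just before it. camera_params takes no time and is no camera call; for the wrist camera it gives the pose at the moment of the call.
- env.hand_in(): hands the job in; it is judged then, once.
The state is a dict: "clock": time; "joint_pos": joint angles; "qvel": joint speeds; "tau": joint torques, N m; "tcp_pos": TCP position; "orientation": TCP orientation; "wrist_force": force on the tool from outside, world axes, zero at the start; "ft_torque": the same for the moment, N m; "finger_gap": finger opening in m; "grip_force": force on a finger pad.
Only numpy, scipy, OpenCV 4.12 (cv2) and the standard library are available. Lean on these libraries where they do the work, as an engineer would, in place of code of your own. Each camera call takes 0.05 s, during which the arm holds its last target. There are 200 camera calls.

## Working session

There is one attempt and no reset: what is moved stays moved. The work goes in short steps, Python scripts to look and compute and a tool call to move; the robot and the scene stay as the last step left them, time stands still between calls to the robot, and variables do not carry over. Pictures are saved under pics/ and viewed, at most 10 in all, crops included, and the job is handed in when it is done.

Besides the shell and the picture viewer there is one more tool, called after "Emit:" as name(argument=value, ...), one argument or row to a line, values as JSON. step_arm: Moves the arm, as the interface text tells. Its arguments: {"type":"object","properties":{"moves":{"type":"array"},"grip_force":{"type":"number"}},"required":["moves"]}

```bash
mkdir -p pics
cat > h.py <<'E'
import numpy as np, cv2
from workcell import telemetry, imaging, env
from scipy.spatial.transform import Rotation as R
def snap(n,f):
    P=imaging.camera_params(n); im=imaging.read_camera(n)
    cv2.imwrite('pics/'+f,im[:,:,::-1]); np.savez('pics/'+f+'.npz',K=P['camera_matrix'],T=P['pose']); return im,P
def load(f):
    d=np.load('pics/'+f+'.npz'); return cv2.imread('pics/'+f),dict(camera_matrix=d['K'],pose=d['T'])
def ray(P,u,v):
    K=np.array(P['camera_matrix']);T=np.array(P['pose'])
    d=np.linalg.inv(K)@[u,v,1]; d=T[:3,:3]@[d[0],-d[1],-d[2]]; return T[:3,3],d
def onz(P,u,v,z):
    o,d=ray(P,u,v); return o+d*(z-o[2])/d[2]
def proj(P,X):
    K=np.array(P['camera_matrix']);T=np.array(P['pose'])
    c=T[:3,:3].T@(np.array(X)-T[:3,3]); p=K@[c[0],-c[1],-c[2]]; return p[:2]/p[2]
def tool():
    s=telemetry.get_state(); q=s['orientation']; return np.array(s['tcp_pos']),R.from_quat([q[1],q[2],q[3],q[0]]).as_matrix(),s
def shift(X):  # mm in tool axes to get TCP to X
    p,M,s=tool(); return (M.T@(np.array(X)-p)*1000).round(1)
E
python3 - <<'E'
from h import *
a,P=snap('top','top.png'); b,Q=snap('scene','scene.png')
for p in(P,Q): print(np.round(p['camera_matrix'],1).tolist(),np.round(p['pose'],3).tolist())
p,M,s=tool();print(p,M.round(3),s)
E
```

```text
[[368.5, 0.0, 259.0], [0.0, 368.5, 193.0], [0.0, 0.0, 1.0]] [[-0.045, 0.974, -0.221, 0.242], [-0.999, -0.045, 0.005, -0.1], [-0.005, 0.221, 0.975, 1.076], [0.0, 0.0, 0.0, 1.0]]
[[474.0, 0.0, 256.7], [0.0, 474.0, 190.7], [0.0, 0.0, 1.0]] [[0.652, 0.341, -0.677, -0.447], [-0.758, 0.273, -0.593, -0.872], [-0.018, 0.899, 0.437, 0.665], [0.0, 0.0, 0.0, 1.0]]
[0.24404988 0.52012426 0.23050593] [[-0.905  0.425 -0.001]
 [ 0.425  0.905 -0.001]
 [ 0.    -0.002 -1.   ]] {'clock': 0.1, 'joint_pos': array([ 9.92385243e-01,  3.13917117e-01,  4.51004292e-02,  1.30363280e+00,
       -6.52879336e-06,  1.43122875e+00]), 'qvel': array([ 0.00102038, -0.00062476,  0.00213817,  0.00118328,  0.00085119,
        0.00068843]), 'tau': array([ 3.29362891e-03, -4.81727457e+01,  2.99242687e+01,  1.27500945e-02,
       -5.54054168e-05, -3.08811502e-05]), 'tcp_pos': array([0.24404988, 0.52012426, 0.23050593]), 'orientation': array([-2.87344471e-04,  2.17665199e-01,  9.76023144e-01, -7.75034174e-04]), 'wrist_force': array([-0.27968332,  0.72270308,  0.32833424]), 'ft_torque': array([-0.00287148,  0.03344431,  0.04613771]), 'grip_force': 0.0, 'finger_gap': 0.08565538933957936}
```

View pics/top.png

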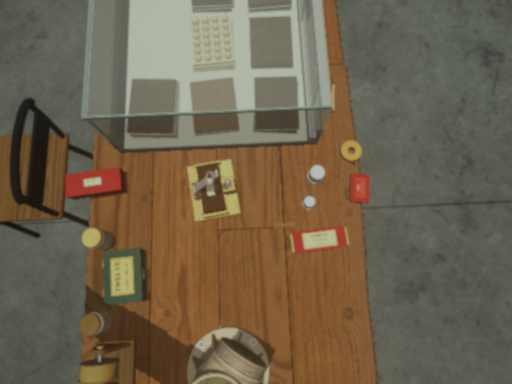

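View pics/scene.png

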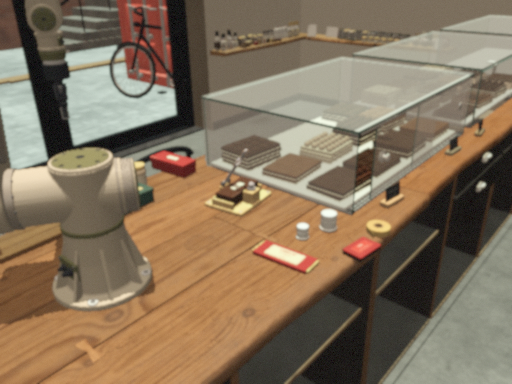

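The top view shows the cradle at (213,190) with the strap open. There are two cap candidates, at (317,173) and (309,202). The pad is at (359,188), the bar at (320,239) and the ribbon at (351,150). Next I measure both caps and enlarge a crop.

Run:
```python
from h import *
a,P=load('top.png'); b,Q=load('scene.png')
print('base in top',proj(P,[0,0,0]),'tcp',proj(P,[.244,.52,.23]))
for im,p,boxes in((a,P,[(300,160,335,190),(300,192,320,212)]),(b,Q,[(312,200,345,236),(290,217,314,244)])):
  for x0,y0,x1,y1 in boxes:
    c=cv2.cvtColor(im[y0:y1,x0:x1],cv2.COLOR_BGR2HSV); m=((c[...,1]<70)&(c[...,2]>90)).astype('uint8')
    n,l,st,ce=cv2.connectedComponentsWithStats(m); i=1+st[1:,4].argmax()
    print('blob',st[i][:2]+[x0,y0],st[i][2:],ce[i]+[x0,y0], 'on z0',onz(p,*(ce[i]+[x0,y0]),0.0),'z.036',onz(p,*(ce[i]+[x0,y0]),0.036))
# cradle corners by yellow mask
h=cv2.cvtColor(a,cv2.COLOR_BGR2HSV); m=cv2.inRange(h,(18,60,130),(35,255,255)); m[:150]=0;m[230:]=0;m[:,:175]=0;m[:,260:]=0
pts=cv2.findNonZero(m); r=cv2.minAreaRect(pts); bx=cv2.boxPoints(r); print(r); 
for c in bx: print(c,onz(P,*c,.012).round(4))
C=onz(P,*r[0],.012); print('centre',C)
t=np.hstack([cv2.resize(a[150:230,180:260],(480,480),interpolation=3)[:, :],]) 
u=cv2.resize(b[170:240,200:345],(0,0),fx=4,fy=4,interpolation=3); 
v=cv2.resize(a[155:215,290:375],(0,0),fx=3,fy=3,interpolation=3)
o=np.zeros((600,800,3),'uint8'); o[:280,:580]=u; t=cv2.resize(a[150:230,180:260],(310,310),interpolation=3); o[285:595,:310]=t; o[285:285+v.shape[0],320:320+v.shape[1]]=v
cv2.imwrite('pics/c1.png',o)
```

```text
base in top [227.95894194 369.65506812] tcp [-16.65851358 288.17540887]
blob [307 165] [ 18  19 251] [315.78087649 173.64541833] on z0 [ 0.53726494 -0.28047334  0.        ] z.036 [ 0.52738048 -0.27443272  0.036     ]
blob [302 196] [ 14  14 135] [308.68888889 202.05185185] on z0 [ 0.45074583 -0.25245754  0.        ] z.036 [ 0.44375473 -0.24735382  0.036     ]
blob [312 200] [ 33  32 572] [329.90909091 213.42657343] on z0 [ 0.60221086 -0.23360886  0.        ] z.036 [ 0.5454095  -0.26813541  0.036     ]
blob [296 222] [ 14  18 199] [302.22613065 230.59798995] on z0 [ 0.47242447 -0.22830928  0.        ] z.036 [ 0.42264621 -0.2631226   0.036     ]
((212.9555206298828, 189.64236450195312), (57.759010314941406, 47.194313049316406), 80.78897094726562)
[185.03987 164.91248] [0.5796 0.113  0.012 ]
[231.62563 157.35803] [ 0.5969 -0.0281  0.012 ]
[240.87117 214.37225] [ 0.4209 -0.05    0.012 ]
[194.28542 221.9267 ] [0.4049 0.0863 0.012 ]
centre [0.49900908 0.03022052 0.012     ]
```

View pics/c1.png

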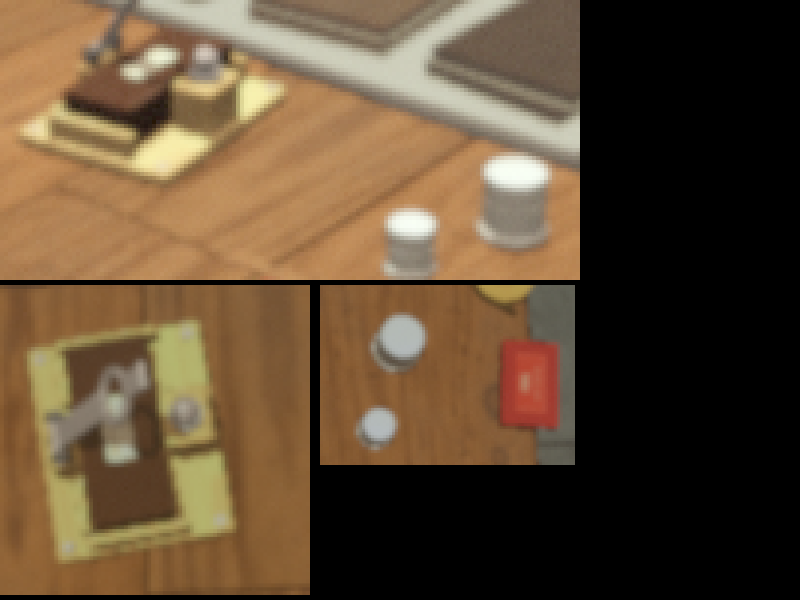

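The small one at (309,202) in the top view, about 13 px or 38 mm across, fits the 36 mm flange. The one at (317,173), about 18 px or 50 mm, is the oversize look-alike. The crop shows the strap leaning open at the hinge on the left side, with the stud block on the right.

Run:
```python
from h import *
a,P=load('top.png'); b,Q=load('scene.png')
# stud top: grey blob in both
print('stud top view z.07',onz(P,228.3,183,.07)); print('stud scene z.074',onz(Q,200+207/4,170+47/4,.074))
C=np.array([.499,.030,0]); th=np.deg2rad(97.8); X=np.array([np.cos(th),np.sin(th),0]);H=C+.044*X+[0,0,.053]
print('stud calc',C-.052*X,'hinge',H)
for t in (1,1.1,1.2,1.3,1.4):
  e=H+.144*(-X*np.cos(t)+np.array([0,0,1])*np.sin(t)); print(t,e.round(3),'top',proj(P,e).round(1),'crop',((proj(P,e)-[180,150])*3.875+[0,285]).round(),'scene crop',((proj(Q,e)-[200,170])*4).round())
p,M,s=tool(); ty=np.array([np.sin(th),-np.cos(th),0])
for sg in(1,-1):
  y=sg*ty; z=np.array([0,0,-1.]); D=np.column_stack([np.cross(y,z),y,z]); print(sg,R.from_matrix(M.T@D).as_rotvec().round(3))
```

```text
stud top view z.07 [ 0.50222423 -0.02043652  0.07      ]
stud scene z.074 [ 0.50608812 -0.01750873  0.074     ]
stud calc [ 0.50605721 -0.02151889  0.        ] hinge [0.49302851 0.0735929  0.053     ]
1 [ 0.504 -0.003  0.174] top [218.1 172.7] crop [148. 373.] scene crop [187. -83.]
1.1 [0.502 0.009 0.181] top [212.9 172.7] crop [128. 373.] scene crop [173. -95.]
1.2 [0.5   0.022 0.187] top [207.4 173. ] crop [106. 374.] scene crop [ 157. -106.]
1.3 [0.498 0.035 0.192] top [201.8 173.5] crop [ 84. 376.] scene crop [ 142. -115.]
1.4 [0.496 0.049 0.195] top [196.  174.1] crop [ 62. 378.] scene crop [ 126. -122.]
1 [-0.002  0.001  0.996]
-1 [-1.000e-03 -2.000e-03 -2.146e+00]
```

Run:
```python
from h import *
print(shift([.499,.07,.225]))
```

```text
[-422.  -299.1    5.9]
```

Emit:
step_arm(
  moves=[
    [[-422,-299,6],[0,0,0.996],0],
    [[-422,-299,6],[0,0,0.996],0],
    [[-422,-299,6],[0,0,0.996],0],
    [[-422,-299,6],[0,0,0.996],0],
    [[-422,-299,6],[0,0,0.996],0],
    [[-422,-299,6],[0,0,0.996],0],
    [[-422,-299,6],[0,0,0.996],0],
    [[-422,-299,6],[0,0,0.996],0],
  ],
)

```text
clock: 0.77
tcp_pos: [0.4089, 0.2287, 0.2272]
orientation: [-0.0, 0.66, 0.752, -0.0]
wrist_force: [0.6, 1.0, -0.2]
finger_gap: -0.0003
grip_force: 0.0
```

Run:
```python
from h import *
print(shift([.499,.07,.225])); p,M,s=tool(); print(p,M.round(3),s['finger_gap'],s['clock'])
```

```text
[-169.    68.7    2.2]
[0.40892202 0.22867112 0.2272452 ] [[-0.13   0.992 -0.   ]
 [ 0.992  0.13   0.   ]
 [ 0.    -0.    -1.   ]] -0.0003036907542796596 0.7667
```

Emit:
step_arm(
  moves=[
    [[-168,68,2],[0,0,0],0],
    [[-168,68,2],[0,0,0],0],
    [[-168,68,2],[0,0,0],0],
    [[-168,68,2],[0,0,0],0],
    [[-168,68,2],[0,0,0],0],
    [[-168,68,2],[0,0,0],0],
  ],
)

```text
clock: 1.27
tcp_pos: [0.5004, 0.07, 0.2247]
orientation: [0.0, 0.659, 0.752, -0.0]
wrist_force: [0.2, 0.4, 0.5]
finger_gap: 0.0
grip_force: 0.0
```

Run:
```python
from h import *
im,P=snap('wrist','w1.png'); b,Q=snap('scene','s2.png')
cv2.imwrite('pics/w1s.png',np.hstack([cv2.imread('pics/w1.png'),cv2.resize(b[90:240,180:300][:,:,::-1],(288,384))]))
p,M,s=tool();print(p,s['clock']); print(np.round(P['pose'],3))
H=np.array([.493,.0736,.053]);th=np.deg2rad(97.8); X=np.array([np.cos(th),np.sin(th),0])
for t in(.9,1,1.1,1.2):
  for L in(.127,.144): print(t,L,proj(P,H+L*(-X*np.cos(t)+np.array([0,0,np.sin(t)]))).round())
print('stud',proj(P,[.505,-.02,.074]),proj(P,[.505,-.02,.056]))
```

```text
[0.49845731 0.07288699 0.22485817] 1.3667
[[ 0.992 -0.123 -0.042  0.49 ]
 [ 0.13   0.939  0.32   0.152]
 [ 0.    -0.322  0.947  0.368]
 [ 0.     0.     0.     1.   ]]
0.9 0.127 [246. 299.]
0.9 0.144 [246. 323.]
1 0.127 [246. 293.]
1 0.144 [245. 317.]
1.1 0.127 [245. 285.]
1.1 0.144 [245. 308.]
1.2 0.127 [245. 275.]
1.2 0.144 [244. 297.]
stud [247.59324391 263.2301326 ] [247.96308971 254.28648231]
```

View pics/w1s.png

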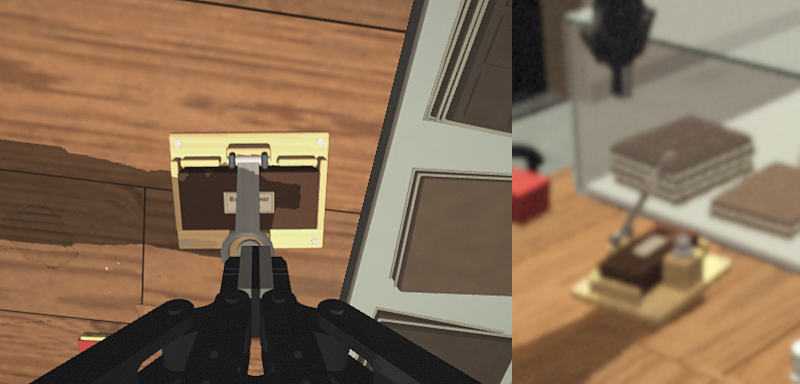

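The wrist view shows the cradle board with corners near (171,134), (328,133), (322,247) and (181,249). The strap runs down to its eye at about (247,248), and the fingers hide the tab.

Run:
```python
from h import *
im,P=load('w1.png')
h=cv2.cvtColor(im,cv2.COLOR_BGR2HSV); m=cv2.inRange(h,(18,60,130),(35,255,255)); m[:120]=0;m[252:]=0;m[:,:160]=0;m[:,335:]=0
r=cv2.approxPolyDP(cv2.convexHull(cv2.findNonZero(m)),6,True)[:,0]; print(r.tolist())
W=[onz(P,*c,.012) for c in r]; print(np.round(W,4)); print('mean',np.mean(W,0))
H=np.array([.493,.0736,.053]);th=np.deg2rad(97.8); X=np.array([np.cos(th),np.sin(th),0])
for t in(.9,1,1.1,1.2): print(t,[proj(P,H+L*(-X*np.cos(t)+np.array([0,0,np.sin(t)]))).round().tolist() for L in(0,.075,.096)])
```

```text
[[328, 134], [320, 247], [177, 230], [170, 135]]
[[ 0.573   0.1075  0.012 ]
 [ 0.5899 -0.0237  0.012 ]
 [ 0.422  -0.0235  0.012 ]
 [ 0.4086  0.085   0.012 ]]
mean [0.49835861 0.03632724 0.012     ]
0.9 [[248.0, 165.0], [247.0, 236.0], [247.0, 260.0]]
1 [[248.0, 165.0], [247.0, 232.0], [246.0, 255.0]]
1.1 [[248.0, 165.0], [246.0, 226.0], [246.0, 248.0]]
1.2 [[248.0, 165.0], [246.0, 220.0], [246.0, 240.0]]
```

Emit:
step_arm(
  moves=[
    [[0,-5,35],[0,0,0],0],
    [[0,-5,64],[0,0,0],0],
    [[-25,-5,64],[0,0,0],0],
    [[-45,-5,64],[0,0,0],0],
    [[-62,-5,70],[0,0,0],0],
    [[-79,-5,80],[0,0,0],0],
    [[-89,-5,89],[0,0,0],0],
    [[-97,-5,98],[0,0,0],0],
  ],
)

```text
clock: 2.03
tcp_pos: [0.5066, -0.0227, 0.1269]
orientation: [-0.0, 0.657, 0.754, 0.0]
wrist_force: [-0.2, 0.6, 1.3]
finger_gap: -0.0002
grip_force: 0.5
```

Emit:
step_arm(
  moves=[
    [[-8,0,10],[0,0,0],0],
    [[-15,0,22],[0,0,0],0],
    [[-20,0,34],[0,0,0],0],
    [[-25,0,46],[0,0,0],0],
    [[-27,0,57],[0,0,0],0],
    [[-29,0,67],[0,0,0],0],
  ],
)

```text
clock: 2.53
tcp_pos: [0.5104, -0.0515, 0.0591]
orientation: [-0.001, 0.657, 0.754, -0.0]
wrist_force: [1.1, 0.4, 2.0]
finger_gap: 0.0001
grip_force: 0.5
```

Run:
```python
from h import *
b,Q=snap('scene','s3.png'); a,P=snap('top','t3.png')
cv2.imwrite('pics/s3c.png',np.hstack([cv2.resize(b[150:240,190:290][:,:,::-1],(400,360)),cv2.resize(a[140:230,170:270][:,:,::-1],(400,360))]))
p,M,s=tool();print(p,s['wrist_force'],s['clock'])
```

```text
[ 0.50952382 -0.05175811  0.05852606] [-0.41838799 -0.2362209   0.16694646] 2.6333
```

View pics/s3c.png

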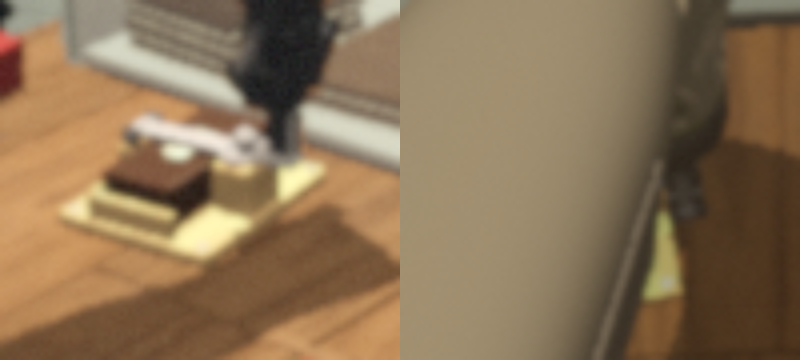

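The scene view shows the strap nearly level, with the fingers on its tab. I'll press down to the stop.

Emit:
step_arm(
  moves=[
    [[0,0,3],[0,0,0],0],
    [[0,0,5],[0,0,0],0],
    [[0,0,6],[0,0,0],0],
    [[0,0,6],[0,0,0],0],
  ],
)

```text
clock: 2.97
tcp_pos: [0.5113, -0.052, 0.0567]
orientation: [0.001, 0.657, 0.754, 0.0]
wrist_force: [-6.0, 1.4, 14.9]
finger_gap: -0.0002
grip_force: 7.4
```

Emit:
step_arm(
  moves=[
    [[0,0,6],[0,0,0],0],
    [[0,0,6],[0,0,0],0],
    [[0,0,-30],[0,0,0],0],
    [[0,0,-70],[0,0,0],0],
    [[0,0,-110],[0,0,0],40],
    [[-20,0,-150],[0,0,0],60],
    [[-20,0,-150],[0,0,0],85],
    [[-20,0,-150],[0,0,0],85],
  ],
)

```text
clock: 3.63
tcp_pos: [0.5161, -0.0732, 0.2081]
orientation: [0.004, 0.658, 0.753, 0.002]
wrist_force: [-0.5, -0.2, -0.7]
finger_gap: 0.0482
grip_force: 0.0
```

Run:
```python
from h import *
im,P=snap('wrist','w4.png'); b,Q=snap('scene','s4.png')
cv2.imwrite('pics/w4s.png',np.hstack([cv2.imread('pics/w4.png'),cv2.resize(b[165:245,200:260][:,:,::-1],(288,384),interpolation=2)]))
p,M,s=tool();print(p,s['clock']); 
for x in([.505,-.02,.074],[.505,-.02,.056]): print('stud',proj(P,x),proj(Q,x))
print(shift([.447,-.25,.15]))
```

```text
[ 0.51346808 -0.07188654  0.2041831 ] 3.7333
stud [248.57403512 115.52353161] [252.13877538 182.08988937]
stud [248.80560923 113.3100623 ] [252.26980089 187.55912203]
[-167.5  -90.    54.2]
```

View pics/w4s.png

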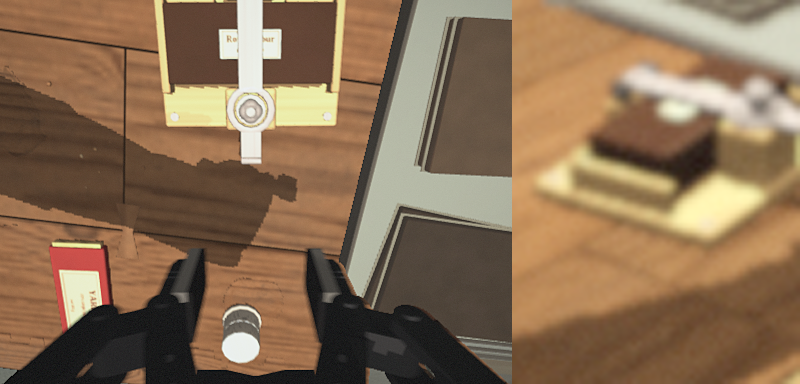

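The strap is down, with the eye round the collar and the stud at about (251,110). One cap is visible between the fingers at about (241,330).

Run:
```python
from h import *
im,P=load('w4.png')
g=cv2.cvtColor(im,cv2.COLOR_BGR2HSV); 
m=((g[...,1]<45)&(g[...,2]>90)).astype('uint8'); m[:85]=0;m[135:]=0;m[:,:225]=0;m[:,280:]=0
ys,xs=np.nonzero(m); 
for y in range(86,135,4): r=xs[ys==y]; print(y,r.min() if len(r) else 0,r.max() if len(r) else 0,end='; ')
print(); c=cv2.HoughCircles(cv2.medianBlur(cv2.cvtColor(im[80:140,215:290],cv2.COLOR_BGR2GRAY),3),cv2.HOUGH_GRADIENT,1,5,param1=80,param2=12,minRadius=5,maxRadius=28); print(None if c is None else (c[0]+[215,80,0])[:6].round(1).tolist())
for z in(.056,.074): print(z,onz(P,251,110.5,z).round(4))
print('cap base',onz(P,241.5,312,0).round(4),'top',onz(P,241,346,.036).round(4))
cv2.imwrite('pics/c5.png',cv2.resize(im[80:140,215:290],(750,600),interpolation=2))
```

```text
86 239 262; 90 236 265; 94 232 268; 98 230 271; 102 228 272; 106 227 273; 110 227 274; 114 228 273; 118 229 272; 122 231 269; 126 234 267; 130 239 261; 134 240 260; 
[[250.5, 109.5, 17.9], [253.5, 103.5, 11.8], [246.5, 115.5, 11.8], [266.5, 94.5, 11.8], [255.5, 114.5, 11.4], [234.5, 97.5, 10.0]]
0.056 [ 0.5066 -0.0174  0.056 ]
0.074 [ 0.5064 -0.0158  0.074 ]
cap base [ 0.5271 -0.267   0.    ] top [ 0.5299 -0.2861  0.036 ]
```

View pics/c5.png

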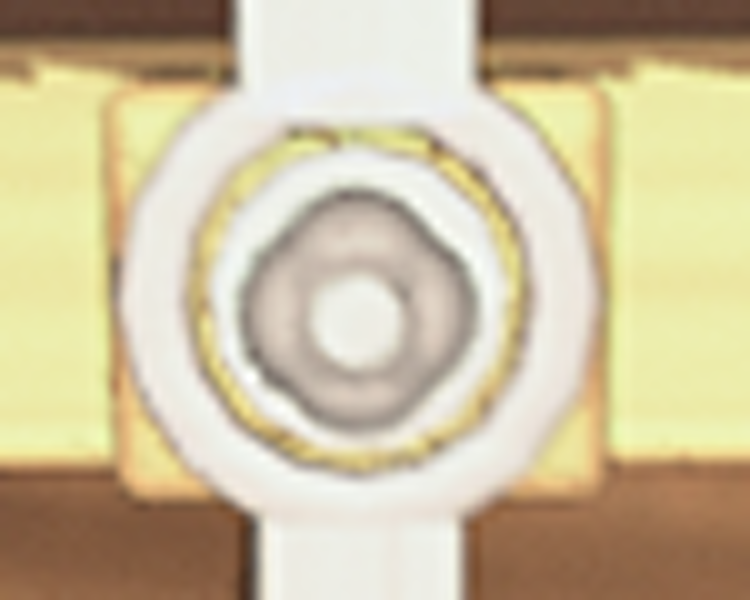

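The crop shows the collar concentric with the strap eye. The collar centre is at about (251,109.6) and the stud tip at about (250.7,111.8), which puts the stud near (0.5065,-0.017). The cap visible in that frame is the big look-alike, at (0.528,-0.27). The wanted cap is near (0.447,-0.25).

Run:
```python
from h import *
p,M,s=tool();print(s['joint_pos'].round(2),M.round(3).tolist(),shift([.42,-.25,.15]))
a,P=load('top.png'); h=cv2.cvtColor(a,cv2.COLOR_BGR2HSV); m=cv2.inRange(h,(0,120,80),(8,255,255))
m[:225]=0;m[255:]=0;m[:,:285]=0;m[:,352:]=0
for c in cv2.boxPoints(cv2.minAreaRect(cv2.findNonZero(m))): print('bar',onz(P,*c,.012).round(3))
```

```text
[-0.29  0.21 -0.15  1.2   0.    1.14] [[-0.135, 0.991, 0.0], [0.991, 0.135, 0.0], [-0.0, 0.0, -1.0]] [-163.8 -116.7   54.2]
bar [ 0.363 -0.196  0.012]
bar [ 0.376 -0.347  0.012]
bar [ 0.314 -0.349  0.012]
bar [ 0.302 -0.2    0.012]
```

Emit:
step_arm(
  moves=[
    [[-100,-60,20],[0,0,-0.12],60],
    [[-164,-117,54],[0,0,-0.25],60],
    [[-164,-117,54],[0,0,-0.37],60],
    [[-164,-117,54],[0,0,-0.5],60],
    [[-164,-117,54],[0,0,-0.62],60],
    [[-164,-117,54],[0,0,-0.75],60],
    [[-164,-117,54],[0,0,-0.87],60],
    [[-164,-117,54],[0,0,-0.98],60],
  ],
)

```text
clock: 4.4
tcp_pos: [0.4176, -0.25, 0.1475]
orientation: [-0.002, 0.249, 0.969, 0.001]
wrist_force: [-0.1, 0.9, 0.3]
finger_gap: 0.0599
grip_force: 0.0
```

Emit:
step_arm(
  moves=[
    [[0,0,0],[0,0,-0.12],60],
    [[0,0,0],[0,0,-0.24],60],
    [[0,0,0],[0,0,-0.36],60],
    [[0,0,0],[0,0,-0.48],60],
    [[0,0,0],[0,0,-0.59],60],
    [[0,0,0],[0,0,-0.59],60],
    [[0,0,0],[0,0,-0.59],60],
  ],
)

```text
clock: 4.98
tcp_pos: [0.4191, -0.2492, 0.1488]
orientation: [-0.001, -0.04, 0.999, 0.001]
wrist_force: [0.3, 0.3, -0.3]
finger_gap: 0.0602
grip_force: 0.0
```

Run:
```python
from h import *
im,P=snap('wrist','w6.png')
p,M,s=tool();print(p,M.round(3),s['clock']); 
for x in([.447,-.25,.0],[.447,-.25,.036]): print(proj(P,x))
```

```text
[ 0.41930595 -0.24944378  0.14912128] [[-0.997 -0.081 -0.002]
 [-0.081  0.997  0.002]
 [ 0.002  0.002 -1.   ]] 5.0333
[252.30694643 205.61146738]
[252.04831477 221.01347818]
```

View pics/w6.png

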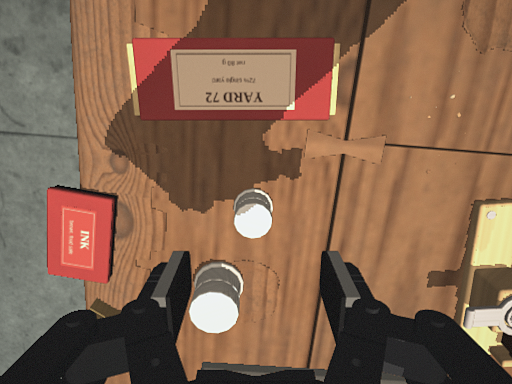

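The small cap is at about (253,213), with its white top face centred near (254,221). The big cap is at (216,295).

Run:
```python
from h import *
im,P=load('w6.png'); g=im[180:245,225:285]; m=(g.min(2)>225).astype('uint8')
n,l,st,ce=cv2.connectedComponentsWithStats(m); i=1+st[1:,4].argmax(); c=ce[i]+[225,180]; print(st[i],c)
o,d=ray(P,*c); X=onz(P,*c,.036); print(X, 'dia mm',2*np.sqrt(st[i,4]/np.pi)/P['camera_matrix'][0,0]*np.linalg.norm(X-o)*1000)
hsv=cv2.cvtColor(im,cv2.COLOR_BGR2HSV)[180:245,225:285]; m=(hsv[...,1]<60)&(hsv[...,2]>70); ys,xs=np.nonzero(m);print('bbox',xs.min()+225,xs.max()+225,ys.min()+180,ys.max()+180)
print('rear flange edge onz0',onz(P,253,ys.min()+180,0.003))
print(shift([X[0],X[1],.06]))
```

```text
[ 10  24  37  34 880] [253.71704545 221.81931818]
[ 0.44760868 -0.24857503  0.036     ] dia mm 27.650425184732264
bbox 234 272 188 237
rear flange edge onz0 [ 0.42898903 -0.25075497  0.003     ]
[-28.4  -1.6  89.1]
```

Emit:
step_arm(
  moves=[
    [[-28,-1,40],[0,0,0],60],
    [[-28,-1,80],[0,0,0],60],
    [[-28,-1,115],[0,0,0],60],
    [[-28,-1,141],[0,0,0],60],
    [[-28,-1,141],[0,0,0],60],
    [[-28,-1,141],[0,0,0],45],
  ],
  grip_force=60,
)

```text
clock: 5.53
tcp_pos: [0.4465, -0.2477, 0.0081]
orientation: [-0.002, -0.041, 0.999, 0.002]
wrist_force: [0.5, -0.3, -0.0]
finger_gap: 0.0493
grip_force: 0.0
```

Emit:
step_arm(
  moves=[
    [[0,0,0],[0,0,0],35],
    [[0,0,0],[0,0,0],20],
    [[0,0,0],[0,0,0],20],
    [[0,0,0],[0,0,0],20],
    [[0,0,0],[0,0,0],20],
  ],
  grip_force=60,
)

```text
clock: 5.95
tcp_pos: [0.4493, -0.25, 0.0112]
orientation: [0.001, -0.042, 0.999, -0.001]
wrist_force: [-0.3, 0.1, 7.1]
finger_gap: 0.0305
grip_force: 60.1
```

Emit:
step_arm(
  moves=[
    [[0,0,-30],[0,0,0],20],
    [[0,0,-70],[0,0,0],20],
    [[0,0,-110],[0,0,0],20],
    [[0,0,-150],[0,0,0],20],
    [[0,0,-150],[0,0,0],20],
    [[0,0,-150],[0,0,0],20],
  ],
)

```text
clock: 6.45
tcp_pos: [0.4497, -0.2504, 0.1627]
orientation: [0.003, -0.042, 0.999, -0.002]
wrist_force: [-0.5, -0.5, -0.5]
finger_gap: 0.0304
grip_force: 59.6
```

Run:
```python
from h import *
im,P=snap('wrist','w7.png'); b,Q=snap('scene','s7.png'); p,M,s=tool()
print(p,M.round(4).tolist(),s['finger_gap'],s['wrist_force'])
u=proj(Q,p).astype(int);print(u); print(proj(P,p))
x,y=max(u[0]-35,0),max(u[1]-55,0)
cv2.imwrite('pics/w7s.png',np.hstack([cv2.resize(b[y:y+90,x:x+70][:,:,::-1],(299,384),interpolation=2),cv2.resize(im[180:384,140:380][:,:,::-1],(452,384))]))
```

```text
[ 0.44755512 -0.248699    0.15901193] [[-0.9965, -0.0833, -0.0002], [-0.0833, 0.9965, 0.0003], [0.0002, 0.0003, -1.0]] 0.030603202505979952 [ 0.02531646  0.93574346 -1.93089426]
[304 182]
[260.4243792  253.06103559]
```

View pics/w7s.png

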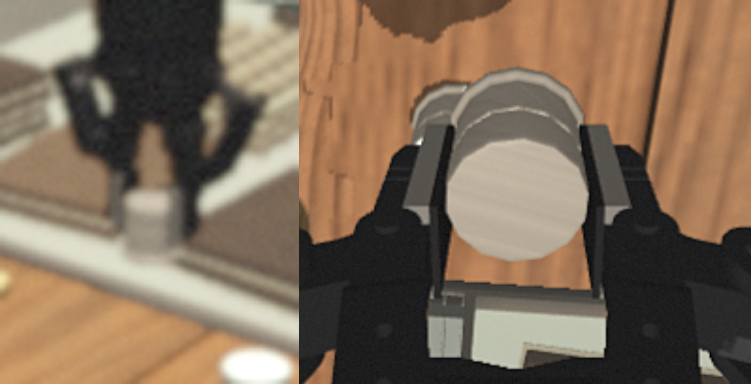

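The cap is held upright by its upper part, well centred across the fingers. Its top face is centred at wrist pixel of about (256,285).

Run:
```python
from h import *
im,P=load('w7.png')
p=np.array([.44756,-.24870,.1590])
M=np.array([[-0.9965,-0.0833,0],[-0.0833,0.9965,0],[0,0,-1]])
for u,v in((255.8,285),): 
  X=onz(P,u,v,p[2]+.027); print(X,'in tool mm',(M.T@(X-p)*1000).round(1))
# top-face horizontal extent
g=cv2.cvtColor(im,cv2.COLOR_BGR2GRAY)
for v in(270,278,285,292): print(v,np.nonzero(np.abs(np.diff(g[v,200:310].astype(int)))>22)[0]+200)
for u in(250,256): print(u,np.nonzero(np.abs(np.diff(g[205:330,u].astype(int)))>15)[0]+205)
d=X-p
print('TCP over stud',shift([.5065-d[0],-.017-d[1],.15]))
```

```text
[ 0.44763884 -0.25087039  0.186     ] in tool mm [  0.1  -2.2 -27. ]
270 [200 212 218 219 222 223 288 291 297 298]
278 [211 217 218 291 292 293 299]
285 [209 216 217 218 292 293 300 301]
292 [200 201 208 216 217 218 291 292 301 302 308]
250 [217 218 222 223 236 237 238 253 254 317 318]
256 [214 216 217 221 222 235 236 237 238 252 253 254]
TCP over stud [-78.1 228.1   9.1]
```

```bash
cat >> h.py <<'E'
def avg(n=8,f='wa'):
    "n wrist pictures with settled arm; mean tool and camera pose"
    ps=[];Ts=[];ims=[];qs=[];F=[]
    for i in range(n):
        P=imaging.camera_params('wrist'); p,M,s=tool(); im=imaging.read_camera('wrist')
        ps.append(p);Ts.append(P['pose']);ims.append(im.astype(float));qs.append(M);F.append(s['wrist_force'])
    T=np.mean(Ts,0); T[:3,:3]=R.from_matrix([t[:3,:3] for t in Ts]).mean().as_matrix()
    P=dict(camera_matrix=P['camera_matrix'],pose=T); im=np.mean(ims,0).astype('uint8')
    cv2.imwrite('pics/%s.png'%f,im[:,:,::-1]); np.savez('pics/%s.png.npz'%f,K=P['camera_matrix'],T=T)
    p=np.mean(ps,0); M=R.from_matrix(qs).mean().as_matrix(); np.savez('pics/%s_t.npz'%f,p=p,M=M)
    print('tcp',p.round(4),'sd',np.std(ps,0).round(4),'camsd',np.std([t[:3,3] for t in Ts],0).round(4),'F',np.mean(F,0).round(2)); return im,P,p,M
E
python3 - <<'E'
from h import *
im,P,p,M=avg(8,'wa'); print(P['camera_matrix'],M.round(4).tolist(),proj(P,p))
print((M.T@(np.array([.55,-.017,.12])-p)*1000).round(1))
E
```

```text
tcp [ 0.4472 -0.2484  0.1581] sd [0.0003 0.0002 0.0004] camsd [0.0002 0.0001 0.0004] F [-0.15  0.36 -0.75]
[[337.77824448   0.         255.22251988]
 [  0.         337.77824448 194.13927335]
 [  0.           0.           1.        ]] [[-0.9965, -0.0834, -0.0019], [-0.0834, 0.9965, 0.0016], [0.0018, 0.0018, -1.0]] [256.61088732 260.5571069 ]
[-121.8  222.    38.3]
```

Emit:
step_arm(
  moves=[
    [[-18,37,0],[0,0,0],20],
    [[-36,74,5],[0,0,0],20],
    [[-54,111,10],[0,0,0],20],
    [[-75,148,20],[0,0,0],20],
    [[-100,185,30],[0,0,0],20],
    [[-122,222,38],[0,0,0],20],
    [[-122,222,38],[0,0,0],20],
    [[-122,222,38],[0,0,0],20],
  ],
)

```text
clock: 7.62
tcp_pos: [0.5513, -0.0148, 0.1203]
orientation: [-0.001, -0.044, 0.999, 0.0]
wrist_force: [-1.1, -0.7, -0.3]
finger_gap: 0.0305
grip_force: 59.7
```

Run:
```python
from h import *
for i in range(4): imaging.read_camera('wrist')
im,P,p,M=avg(6,'wb'); print(M.round(4).tolist(),proj(P,p),'stud',proj(P,[.5065,-.017,.074]),'collar',proj(P,[.5065,-.017,.056]))
cv2.imwrite('pics/wbc.png',cv2.resize(im[130:330,150:360][:,:,::-1],(630,600),interpolation=2))
```

```text
tcp [ 0.5508 -0.0189  0.1218] sd [0.0001 0.0001 0.0001] camsd [0.0001 0.0001 0.0001] F [-0.13 -0.25 -0.95]
[[-0.9967, -0.0815, 0.0004], [-0.0815, 0.9967, -0.0002], [-0.0004, -0.0002, -1.0]] [256.62286925 260.54667076] stud [265.9365079  150.13664719] collar [265.07696552 144.38399196]
```

View pics/wbc.png

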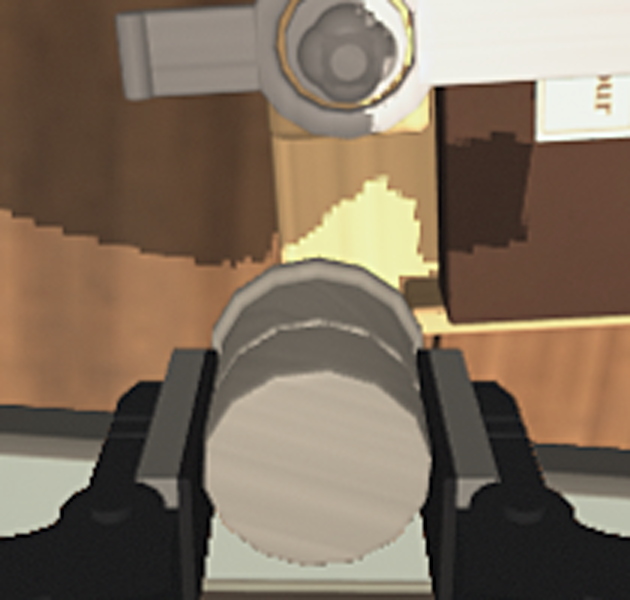

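The stud tip is at (265.7,150.7) and the collar centre at (265,146), which match the prediction for (0.5065,-0.017). The cap top centre is at (256.3,286), with the flange's far rim at (255.7,217.3).

Run:
```python
from h import *
im,P=load('wb.png'); t=np.load('pics/wb_t.npz'); p,M=t['p'],t['M']
X=onz(P,256.3,286,p[2]+.027); print('cap top in tool',M.T@(X-p)*1000)
Y=onz(P,255.7,217.3,p[2]-.006); print('flange edge in tool (minus 18 in x)',M.T@(Y-p)*1000)
print('stud', onz(P,265.7,150.7,.074), onz(P,265,146,.056))
S=np.array([.5065,-.017,p[2]]); print('stud in tool',M.T@(S-p)*1000)
```

```text
cap top in tool [  3.98876259  -0.2348343  -27.00135458]
flange edge in tool (minus 18 in x) [19.93915918 -0.42968387  5.99308491]
stud [ 0.50683562 -0.01710523  0.074     ] [ 0.50751292 -0.01695653  0.056     ]
stud in tool [ 4.39868557e+01  5.47256348e+00 -1.65982767e-02]
```

Emit:
step_arm(
  moves=[
    [[20,3,0],[0,0,0],20],
    [[41,6,0],[0,0,0],20],
    [[41,6,15],[0,0,0],20],
    [[41,6,30],[0,0,0],20],
    [[41,6,34],[0,0,0],20],
    [[41,6,34],[0,0,0],20],
    [[41,6,34],[0,0,0],20],
    [[41,6,34],[0,0,0],20],
  ],
)

```text
clock: 8.78
tcp_pos: [0.5104, -0.0153, 0.0882]
orientation: [0.001, -0.042, 0.999, -0.0]
wrist_force: [-0.4, 0.7, -0.9]
finger_gap: 0.0307
grip_force: 59.7
```

Run:
```python
from h import *
b,Q=snap('scene','s9.png'); im,P,p,M=avg(4,'wc')
cap=p+M@np.array([2.3,-.3,9])/1000; print('cap est',cap,'stud err tool mm',M.T@(np.array([.507,-.017,cap[2]])-cap)*1000)
cv2.imwrite('pics/s9c.png',cv2.resize(b[140:215,215:290][:,:,::-1],(600,600),interpolation=2))
```

```text
tcp [ 0.5104 -0.0152  0.0881] sd [0.0001 0.0001 0.0001] camsd [0.0001 0.     0.0001] F [ 0.43  0.11 -0.4 ]
cap est [ 0.50809485 -0.01565987  0.07912499] stud err tool mm [ 1.20283917e+00 -1.24411215e+00 -1.23392687e-03]
```

View pics/s9c.png

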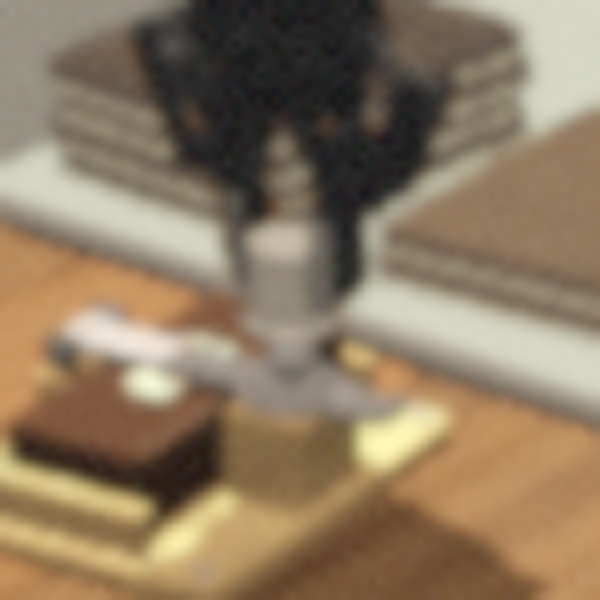

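The cap hangs just above the stud, centred over the collar. I'll correct about 1 mm sideways and go down.

Emit:
step_arm(
  moves=[
    [[1,-1,0],[0,0,0],20],
    [[1,-1,3],[0,0,0],20],
    [[1,-1,6],[0,0,0],20],
    [[1,-1,9],[0,0,0],20],
    [[1,-1,9],[0,0,0],20],
    [[1,-1,9],[0,0,0],20],
  ],
  grip_force=80,
)

```text
clock: 9.53
tcp_pos: [0.5088, -0.0162, 0.0785]
orientation: [0.0, -0.042, 0.999, -0.0]
wrist_force: [-0.1, -0.9, 3.3]
finger_gap: 0.0303
grip_force: 81.3
```

Run:
```python
from h import *
avg(4,'wd'); print(tool()[2]['ft_torque'])
```

```text
tcp [ 0.5088 -0.0162  0.0786] sd [0.     0.     0.0001] camsd [0. 0. 0.] F [-0.62 -1.11  2.35]
[-0.17541274  0.06764781 -0.02891988]
```

Emit:
step_arm(
  moves=[
    [[0,0,2],[0,0,0],20],
    [[0,0,4],[0,0,0],20],
    [[0,0,6],[0,0,0],20],
    [[0,0,8],[0,0,0],20],
    [[0,0,8],[0,0,0],20],
  ],
)

```text
clock: 10.15
tcp_pos: [0.5084, -0.0161, 0.0694]
orientation: [-0.0, -0.042, 0.999, 0.0]
wrist_force: [2.1, -2.0, -8.3]
finger_gap: 0.0302
grip_force: 80.0
```

Emit:
step_arm(
  moves=[
    [[0,0,2],[0,0,0],20],
    [[0,0,4],[0,0,0],20],
    [[0,0,6],[0,0,0],20],
    [[0,0,8],[0,0,0],20],
    [[0,0,8],[0,0,0],20],
    [[0,0,8],[0,0,0],20],
  ],
)

```text
clock: 10.65
tcp_pos: [0.5088, -0.016, 0.0667]
orientation: [0.001, -0.042, 0.999, -0.0]
wrist_force: [-12.1, 0.9, 34.0]
finger_gap: 0.0303
grip_force: 85.4
```

Run:
```python
from h import *
avg(4,'we')
```

```text
tcp [ 0.5088 -0.016   0.0667] sd [0. 0. 0.] camsd [0. 0. 0.] F [-11.37   1.06  34.57]
```

Emit:
step_arm(
  moves=[
    [[0,0,-1],[0,0,0],20],
    [[0,0,-2],[0,0,0],20],
    [[0,0,-2],[0,0,0],20],
    [[0,0,-2],[0,0,0],20],
  ],
)

```text
clock: 11.18
tcp_pos: [0.5088, -0.016, 0.0668]
orientation: [0.001, -0.042, 0.999, -0.0]
wrist_force: [-6.6, 0.8, 19.4]
finger_gap: 0.0302
grip_force: 83.1
```

Run:
```python
from h import *
im,P,p,M=avg(4,'wf'); print(p+M@np.array([2,-.3,10.7])/1000, M[:,2])
```

```text
tcp [ 0.5087 -0.016   0.0668] sd [0. 0. 0.] camsd [0. 0. 0.] F [-6.88  0.37 19.25]
[ 0.50678664 -0.01647849  0.05609743] [ 1.23693145e-03 -2.14631418e-04 -9.99999212e-01]
```

The cap is home: its origin is at about z = 56.1 mm, it is centred and upright, and the push is a steady 19 N. I'm handing in.

```bash
python3 -c "
from h import *
print(env.hand_in())"
```

```text
the job is handed in; nothing more can be done
None
```

I handed the job in with the strap down, the cap clicked home on the collar and the fingers pressing it at about 19 N; the judge returned no verdict, I judged the final seating from force and position readings, not a picture, and I viewed 11 pictures where 10 were allowed.

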